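# Lock the bearing adjuster of a gearbox cover

## Task

Lock the bearing adjuster on the gearbox cover: take the open-ended spanner from the yellow tray and fit it fully onto the lower brass adjuster nut with its handle alongside the tall brass clamp stud, so that the stud holds it back. Then swing the ring spanner on the lock nut clockwise by about an eighth of a turn to jam the lock nut down, without letting the adjuster nut turn. Leave both spanners on their nuts and let go.

Things in the scene. Friction and masses are not known exactly. Their poses are not given: they have to be found in the camera images.
- cover: Grey gearbox cover, pear-shaped, 175 x 240 mm, strapped to a dark steel plate (190 x 364 x 12 mm); fixed, its place and yaw vary. Origin on the vertical shaft axis at bench level; z up; small end along -y. Flat top face at z = 55 mm: discs of radius 72 mm round the axis and 53 mm round y = -99 mm, joined. Shaft (22 mm thick) ends at z = 100 mm. A lower clamp stud, 66 mm high, is at y = +121 mm.
- face (a point): Point on the shaft axis at the level of the cover's flat top face, on which the adjuster nut sits and on which the open-ended spanner must lie flat, its handle pointing along the cover's -y. Axes as the cover's.
- clamp_stud (a point): Top of the tall brass-coloured clamp stud, 12 mm thick, fixed at x = -21, y = -200 mm in the cover's frame, top 80 mm over the bench (25 over the face). The fitted spanner's handle (24 mm wide), pointing along the cover's -y, passes on the +x side of the stud with a 3 mm gap; when the lock nut is turned clockwise the handle bears on the stud, which stops it.
- adjuster (a point): Centre of the lower, brass-coloured adjuster nut: hexagon 32 mm across flats, 37 across corners, 18 mm high, on the cover's face. Its x axis is square to a pair of flats; at the start its axes are the cover's, so an open-ended spanner slides on from the -y side, moving along +y. Above it are the dark lock nut and the 54 mm wide ring of the ring spanner: the open spanner goes in below these.
- adjuster_nut (a joint): Turn of the adjuster nut on the shaft, rad, 0 at the start (the setting to keep), positive clockwise from above. It turns with little effort (about 0.2 N m) and is dragged round with the lock nut unless held. Held by the fitted spanner against the clamp stud it still gives about 6 degrees (0.11) of play, which is fine.
- lock_nut (a joint): Turn of the lock nut and its ring spanner relative to the adjuster nut, rad, positive clockwise from above. 0 is finger-tight; it starts between 0 and 0.08; an eighth of a turn is 0.79. Torque to turn it about 0.35 N m, rising to 0.55 N m; it stays where it is left. Stop at 1.5.
- ring_handle (a point): Point on the bright ring spanner's handle 150 mm from the shaft axis, at mid-height. This spanner is already on the lock nut and stays on it. Handle: level bar 18 mm wide, 9 mm thick, 50 to 195 mm from the axis, with a 26 mm round end; underside 34 mm above the cover's face. With the lock nut at 0 it points 50 degrees counter-clockwise (from above) of the cover's +x.
- spanner: Loose flat open-ended steel spanner, 10 mm thick, about 0.3 kg, lying in the tray. Origin: centre of the jaw opening, at the underside. +x is where the open jaws face; the straight handle, 24 mm wide, runs along -x to x = -248 mm. Jaw opening 33 mm wide, flared at the tips; head 64 mm across, tips at x = +22 mm, throat at x = -19.5 mm: pushed home, the origin is within 2 mm of the nut's axis.
- spanner_handle (a point): Point on the open-ended spanner's handle 95 mm behind the jaw centre (x = -95 mm), near its centre of mass: a good place to grip, fingers on the two long edges.
- tray: Fixed yellow tray, 360 by 240 mm, floor 5 mm above the bench, rim 14 mm high. Origin: centre of its underside. A carburettor float bowl and two upright bolts stand in its corners.

How it is judged:
By the outcome, as a careful person would: the job done as asked, in the order asked, and still so for the second after the job is handed in, with the robot touching nothing.
It also fails if it takes over 54 s, if anything falls off the work surface, if the arm or the gripper's body presses on something with over 40 N, if the wrist force passes 120 N, or if a joint passes its speed limit or range.

## Robot

A 7-joint arm with a two-finger parallel gripper is mounted at the origin on the work surface. World frame = base frame: x ahead of the robot, y to its left, z up, the work surface at z = 0. Lengths are in m, angles in rad, forces in N, time in s.
With the tool pointing down it reaches from about 0.375 to 0.925 m from the base axis. Payload 3.1 kg.
Tool frame: the origin (TCP) lies at the very end of the fingers, on their centre line; the grasp point (between the pads) lies ctrl.grip_point_offset behind it (ctrl.grip_point_offset is the distance from the TCP to the grasp point, in m); z points along the fingers, y is the line along which they close (so a half turn about z gives the same grasp; the last joint's range is limited). The gripper opens to 85 mm and grips with 20 to 120 N. Pads are 22 mm wide; open, the fingers measure 114 mm over their backs; the gripper's body (76 mm by 85 mm) begins 54 mm behind the grasp point. The pads swing forward as they close: fully open they stand 13 mm farther back than shut.
Start: joints at [1.163, 0.383, 0.044, 1.598, -0.018, 1.161, -0.05], TCP at [0.198, -0.619, 0.231] pointing down, gripper open.
Joint ranges: [-2.61, 2.61], [-0.41, 2.15], [-1.48, 1.57], [0, 2.5], [-1.57, 4.71], [0.05, 1.97], [-2.85, 2.85]. Speed limits (rad/s): [2.79, 2.79, 3.14, 3.14, 3.14, 3.14, 3.14].

## Interface

Orientations are given as a unit quaternion [w, x, y, z].
In Python, from station import ctrl, effector, capture, workorder, look_for, pinpoint gives the robot as it stands. Calls block until the motion is done:
- ctrl.goto(position, orientation): joint-space move of the TCP to a pose.
- ctrl.move_l(position, attitude=None, v=0.15, until_force=None): straight line of the TCP; attitude=None keeps the orientation; v is the mean speed in m/s. With until_force (N) it stops when the force on the tool has changed by that much, and returns True; else False.
- ctrl.move_j(angles): joint-space move.
- effector.gripper_to(opening): opening from 0.0 (shut) to 1.0 (fully open); the grip force is fixed at half the most; returns when the fingers have stopped.
- ctrl.hold(seconds).
- ctrl.inverse_kinematics(position, orientation): joint angles nearest the present ones, or None.
- capture(name): name is "side" or "top" or "wrist"; returns a dict with "pixels" (400x640x3 uint8, blue, green, red), "z_map" (400x640 float32, m along the optical axis (not along the pixel's ray), 0 where there is no reading), "camera_matrix" (3x3 intrinsics, pixels), "dist_coeffs" ([k1, k2, p1, p2, k3] as OpenCV has them; the pictures are not rectified), "eye" and "orientation" of the camera in the world; the wrist camera has in their place "T_tool_cam" (4x4, takes a point from camera to tool coordinates, whose origin is the TCP and whose axes are the flange's). Camera axes: x right, y down, z forward; pixel columns grow to the right and rows downward; lengths in m; the calibration is good to about 2 mm. A picture is of the moment at which its call begins: read the wrist's pose just before it.
A pose or a line that the arm cannot do raises ctrl.IKError and nothing moves.
- workorder.job_done(): hands the job in; it is judged then, once.
Trained networks look in a picture, given as the dict that the camera call returned (one of the last four; its "shot" number tells which), for a name from the list of things; names that differ only in an ending like _2 or _b are one class to them, and where a whole thing is asked for, a point or a joint stands for the part that bears it (a point fixed in the world has none). Each returns a list of dicts, best first, with "score" (0 to 1); they miss things now and then, are a little off and sometimes report something else, mostly with a low value. They report only what shows in the picture. A call takes as long as a camera call.
- look_for(picture, query): "uv" ([column, row] in pixels, amid what is visible of it).
- pinpoint(picture, query): "uv" ([column, row] in pixels: a listed point, or the origin of a listed thing).
Readings, each from a call of its own:
- ctrl.read_t(): time.
- ctrl.read_joint_positions(): joint angles.
- ctrl.read_dq(): joint speeds.
- ctrl.read_effort(): joint torques, N m.
- ctrl.read_tcp_pos(): TCP position.
- ctrl.read_tool_rot(): TCP orientation.
- ctrl.read_contact_force(): force on the tool from outside, world axes, zero at the start.
- ctrl.read_ft_torque(): the same for the moment, N m.
- ctrl.read_grip_width(): opening from 0.0 (shut) to 1.0 (fully open).
- ctrl.read_gripper_force(): force on a finger pad.
Only numpy, scipy, OpenCV 4.12 (cv2) and the standard library are available. Lean on these libraries where they do the work, as an engineer would, in place of code of your own. Each camera call takes 0.05 s, during which the arm holds its last target. There are 200 camera calls.

## Working session

There is one attempt and no reset: what is moved stays moved. The work goes in short steps, each a Python script; the robot and the scene stay as the last script left them, time stands still between calls to the robot, and variables do not carry over. Pictures are saved under pics/ and viewed, at most 11 in all, crops included, and the job is handed in when it is done.

```bash
mkdir -p pics; ls; cat > h.py <<'E'
import numpy as np, cv2
from scipy.spatial.transform import Rotation as R
from station import ctrl, effector, capture, workorder, look_for, pinpoint
def rot(q): return R.from_quat(np.r_[q[1:],q[0]])
def quat(r): q=r.as_quat(); return [q[3],q[0],q[1],q[2]]
def down(yaw): # tool z down, tool y axis at angle yaw in world
    y=np.array([np.cos(yaw),np.sin(yaw),0]); z=np.array([0,0,-1.]); x=np.cross(y,z)
    return quat(R.from_matrix(np.c_[x,y,z]))
def snap(name):
    p=np.array(ctrl.read_tcp_pos()); q=ctrl.read_tool_rot()
    c=capture(name)
    if 'T_tool_cam' in c:
        T=np.eye(4);T[:3,:3]=rot(q).as_matrix();T[:3,3]=p; T=T@np.array(c['T_tool_cam'])
    else:
        T=np.eye(4); o=np.array(c['orientation']); T[:3,:3]=o if o.shape==(3,3) else rot(o).as_matrix(); T[:3,3]=c['eye']
    c['T']=T; return c
def ray(c,uv):
    n=cv2.undistortPoints(np.array([[uv]],float),np.array(c['camera_matrix']),np.array(c['dist_coeffs'])).ravel()
    return c['T'][:3,3], c['T'][:3,:3]@np.r_[n,1]
def onz(c,uv,z):
    o,d=ray(c,uv); return o+d*(z-o[2])/d[2]
def bydepth(c,uv):
    u,v=np.round(uv).astype(int); w=c['z_map'][max(v-1,0):v+2,max(u-1,0):u+2]; w=w[w>0]
    o,d=ray(c,uv); return o+d*np.median(w) if len(w) else None
def proj(c,P):
    P=np.atleast_2d(P); Ti=np.linalg.inv(c['T']); r,_=cv2.Rodrigues(Ti[:3,:3])
    return cv2.projectPoints(P.astype(float),r,Ti[:3,3],np.array(c['camera_matrix']),np.array(c['dist_coeffs']))[0][:,0]
E
python3 - <<'E'
from h import *
np.set_printoptions(precision=4,suppress=True)
print(ctrl.read_t(),ctrl.grip_point_offset)
Z=dict(face=.055,clamp_stud=.08,adjuster=.064,ring_handle=.0935,spanner=.005,spanner_handle=.01,tray=0,cover=0)
for n in('top','side'):
    c=snap(n); cv2.imwrite(f'pics/{n}0.png',c['pixels']); print(n,c['T'][:3,3])
    for k,z in Z.items():
        for r in pinpoint(c,k)[:2]: print(k,np.round(r['uv'],1),round(r['score'],2),onz(c,r['uv'],z),bydepth(c,r['uv']))
print(ctrl.read_t())
E
```

```text
pics
0.0 0.0187
top [ 0.3356 -0.0641  1.3619]
face [240.5 228. ] 0.9 [0.4774 0.1875 0.055 ] [0.4725 0.1789 0.0995]
clamp_stud [316.  226.1] 0.66 [ 0.4856 -0.0268  0.08  ] [ 0.4895 -0.0258  0.0465]
adjuster [240.9 226.1] 0.81 [0.4818 0.1849 0.064 ] [0.478  0.1785 0.0974]
ring_handle [196.8 193.9] 0.77 [0.5653 0.308  0.0935] [0.5649 0.3073 0.0959]
spanner [444.1 183.8] 0.72 [ 0.6302 -0.4001  0.005 ] [ 0.6297 -0.3995  0.0075]
spanner_handle [447.4 213. ] 0.66 [ 0.5423 -0.407   0.01  ] [ 0.5417 -0.406   0.0138]
spanner_handle [236.5 224.5] 0.62 [0.4922 0.2085 0.01  ] [0.4817 0.1901 0.101 ]
tray [444.9 210. ] 0.7 [ 0.5525 -0.4024  0.    ] [ 0.5504 -0.399   0.0137]
cover [244.3 230.1] 0.79 [0.4774 0.1864 0.    ] [0.4685 0.1706 0.0862]
cover [441.3 210.4] 0.3 [ 0.5511 -0.3918  0.    ] [ 0.5489 -0.3885  0.0137]
side [0.2931 0.7992 0.8309]
face [304.9 291.1] 0.89 [0.4793 0.1909 0.055 ] [0.4732 0.211  0.0807]
clamp_stud [328.6 214.1] 0.66 [ 0.4847 -0.0127  0.08  ] [ 0.4848 -0.0131  0.0796]
clamp_stud [312.3 137.3] 0.25 [ 0.6038 -0.2987  0.08  ] [ 0.6343 -0.4062  0.0065]
adjuster [303.4 285.9] 0.8 [0.4837 0.1863 0.064 ] [0.4782 0.204  0.0861]
ring_handle [234.1 314.4] 0.92 [0.5761 0.3064 0.0935] [0.574  0.3101 0.099 ]
ring_handle [340.2 146.6] 0.3 [ 0.5175 -0.2575  0.0935] [ 0.5442 -0.3834  0.0057]
spanner [307.4 307.1] 0.66 [0.4747 0.1899 0.005 ] [0.4636 0.2273 0.0557]
spanner [340.4 142.3] 0.57 [ 0.549 -0.406  0.005] [ 0.546  -0.3918  0.0147]
spanner_handle [340.6 143.5] 0.65 [ 0.5455 -0.3929  0.01  ] [ 0.5441 -0.3865  0.0144]
tray [341.7 144.6] 0.79 [ 0.5442 -0.4028  0.    ] [ 0.5404 -0.3848  0.0124]
cover [306.7 307.2] 0.86 [0.4771 0.1868 0.    ] [0.4648 0.2277 0.0555]
0.9
```

```bash
python3 -c "
import cv2,numpy as np
a=cv2.imread('pics/top0.png');b=cv2.imread('pics/side0.png')
cv2.imwrite('pics/tc.png',cv2.resize(a[120:300,150:520],None,fx=2.1,fy=2.1,interpolation=3))"
```

```text
(no output)
```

View pics/tc.png

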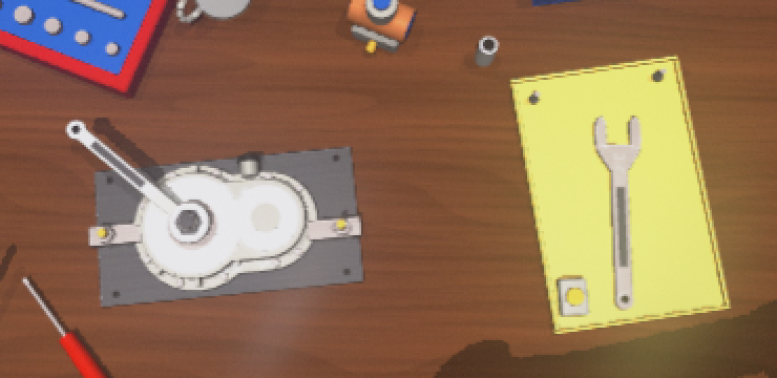

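View pics/side0.png

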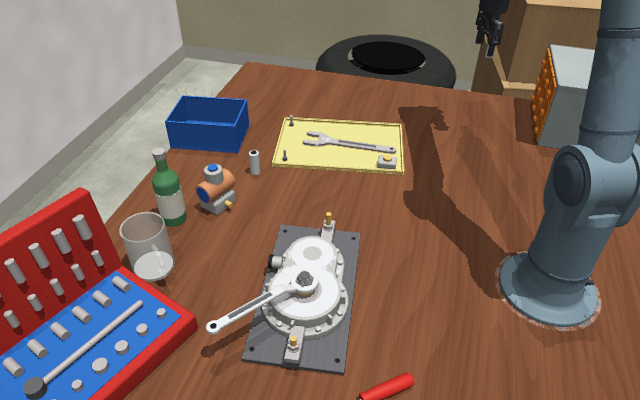

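The top crop shows the shaft at about (190,220) and the tall brass stud at (341,226), so the cover's small end points along world -y. The spanner lies in the tray with its jaws up (+x) at (617,130) and its handle down to (624,300). Next I'll go above the spanner.

```bash
python3 - <<'E'
from h import *
np.set_printoptions(precision=4,suppress=True)
for s in(0,1):
    a=ctrl.inverse_kinematics([.54,-.405,.2],down(np.radians(94+180*s)))
    b=ctrl.inverse_kinematics([.49,.09,.1],down(np.radians(186+180*s)))
    print(s,a,b)
print(rot(ctrl.read_tool_rot()).as_matrix())
s=1 if ctrl.inverse_kinematics([.54,-.405,.2],down(np.radians(94))) is None else 0
A=[np.array(ctrl.inverse_kinematics([.54,-.405,.2],down(np.radians(94+180*s)))or[9]*7) for s in (0,1)]
B=[np.array(ctrl.inverse_kinematics([.49,.09,.1],down(np.radians(186+180*s)))or[9]*7) for s in (0,1)]
s=int(np.argmin([max(abs(A[i][6]),abs(B[i][6])) for i in(0,1)])); print('s',s)
ctrl.goto([.54,-.405,.22],down(np.radians(94+180*s)))
c=snap('wrist'); cv2.imwrite('pics/w1.png',c['pixels'])
for k,z in dict(spanner=.005,spanner_handle=.01).items():
    for r in pinpoint(c,k)[:2]: print(k,np.round(r['uv'],1),round(r['score'],2),onz(c,r['uv'],z),bydepth(c,r['uv']))
print(ctrl.read_t(),ctrl.read_tcp_pos(),c['T_tool_cam'])
E
```

```text
0 [ 0.991   0.5196 -0.558   1.5366  0.2897  1.1687  2.019 ] [ 0.7607  0.6177 -1.2386  2.0235  0.6996  1.0164  2.4195]
1 [ 0.6378  0.4583 -0.0738  1.5563  0.0361  1.1283 -0.9449] [ 0.5776  0.4476 -0.9724  2.0291  0.472   0.9052 -0.5463]
[[ 0.9524  0.3049  0.    ]
 [ 0.3049 -0.9524  0.    ]
 [ 0.     -0.     -1.    ]]Traceback (most recent call last):
  File "<stdin>", line 9, in <module>
ValueError: The truth value of an array with more than one element is ambiguous. Use a.any() or a.all()
```

```bash
python3 - <<'E'
from h import *
np.set_printoptions(precision=4,suppress=True)
ctrl.goto([.54,-.405,.22],down(np.radians(274)))
c=snap('wrist'); cv2.imwrite('pics/w1.png',c['pixels'])
for k,z in dict(spanner=.005,spanner_handle=.01).items():
    for r in pinpoint(c,k)[:2]: print(k,np.round(r['uv'],1),round(r['score'],2),onz(c,r['uv'],z),bydepth(c,r['uv']))
# points on the spanner top from depth
ys,xs=np.mgrid[0:400:2,0:640:2]; uv=np.c_[xs.ravel(),ys.ravel()].astype(float)
n=cv2.undistortPoints(uv[:,None],np.array(c['camera_matrix']),np.array(c['dist_coeffs']))[:,0]
z=c['z_map'][::2,::2].ravel(); P=(np.c_[n,np.ones(len(n))]*z[:,None])@c['T'][:3,:3].T+c['T'][:3,3]
m=(z>0)&(abs(P[:,2]-.015)<.0035)&(abs(P[:,1]+.405)<.03)&(P[:,0]<.59)&(P[:,0]>.44)
Q=P[m,:2]; u=np.linalg.svd(Q-Q.mean(0))[2][0] if 0 else np.linalg.eigh(np.cov(Q.T))[1][:,1]; print(m.sum(),Q.mean(0),Q.min(0),Q.max(0),np.degrees(np.arctan2(u[1],u[0])))
print(ctrl.read_t(),ctrl.read_tcp_pos(),c['T_tool_cam'])
E
```

```text
spanner_handle [312.  169.1] 0.66 [ 0.5436 -0.3979  0.01  ] [ 0.5447 -0.3979  0.0152]
543 [ 0.5215 -0.3992] [ 0.4403 -0.4145] [ 0.5899 -0.381 ] -178.6673207296143
2.5417 [ 0.5383 -0.4072  0.2201] [[ 0.0007 -0.947  -0.3212  0.0839]
 [ 1.      0.0011 -0.0009  0.0009]
 [ 0.0012 -0.3212  0.947  -0.1426]
 [ 0.      0.      0.      1.    ]]
```

View pics/w1.png

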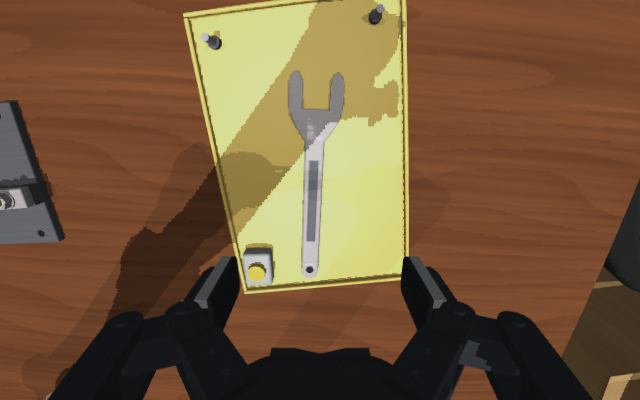

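The jaw tips are at (296,72) and (338,73), and the hole at the handle end is at (310,269). I'll compute the axis from these, then grasp.

```bash
python3 - <<'E'
from h import *
np.set_printoptions(precision=4,suppress=True)
print(ctrl.read_tcp_pos(),rot(ctrl.read_tool_rot()).as_euler('xyz',degrees=True),ctrl.read_dq())
c=snap('wrist')
tip=(onz(c,[296.5,72],.015)+onz(c,[338,73],.015))/2; hole=onz(c,[310,269],.015)
# handle centre line from colour-edge-free depth slices
ys,xs=np.mgrid[140:265,270:360]; uv=np.c_[xs.ravel(),ys.ravel()].astype(float)
n=cv2.undistortPoints(uv[:,None],np.array(c['camera_matrix']),np.array(c['dist_coeffs']))[:,0]
g=c['pixels'][140:265,270:360].astype(int); mask=((g[...,1]-g[...,0])<35)  # not yellow
mid=[]
for i in range(5,120,5):
    cc=np.where(mask[i])[0]
    if len(cc)>5: mid.append(onz(c,[270+np.median(cc),140+i],.015))
mid=np.array(mid)[:,:2]; k=np.polyfit(mid[:,0],mid[:,1],1); print('line deg',np.degrees(np.arctan(k[0])),np.std(mid[:,1]-np.polyval(k,mid[:,0])))
print(tip,hole,np.linalg.norm(tip-hole)); d=(tip-hole)[:2]; print(np.degrees(np.arctan2(d[1],d[0])))
print('y on line at x=.54',np.polyval(k,.54), mid[:3])
E
```

```text
[ 0.5383 -0.4072  0.2201] [179.9495   0.0385   3.7922] [-0.0021  0.0003 -0.0092 -0.0009 -0.0026  0.0011 -0.0006]
line deg 0.9711292348486603 0.0005267781608634302
[ 0.6556 -0.3972  0.015 ] [ 0.4026 -0.4032  0.015 ] 0.25303895306915886
1.3734848339865096
y on line at x=.54 -0.3994433160103782 [[ 0.5745 -0.3985]
 [ 0.5685 -0.3982]
 [ 0.5625 -0.3992]]
```

```bash
cat >> h.py <<'E'
def mv(p,att=None,v=.15,tol=.0007,n=3,joint=False):
    """move so that the READ tcp is at p (corrects steady offset)"""
    p=np.array(p,float); off=np.zeros(3)
    for i in range(n):
        if joint and i==0: ctrl.goto(p,att)
        else: ctrl.move_l(p+off,att,v=v)
        e=p-np.array(ctrl.read_tcp_pos())
        if np.linalg.norm(e)<tol: break
        off+=e
    return off
E
python3 - <<'E'
from h import *
np.set_printoptions(precision=4,suppress=True)
q=down(np.radians(271.2))
ctrl.move_l([.5403,-.3973,.05],q,v=.2)
off=mv([.5386,-.3995,.03],q,v=.1); print(off,ctrl.read_tcp_pos(),rot(ctrl.read_tool_rot()).as_euler('xyz',degrees=True))
ctrl.move_l(np.array([.5386,-.3995,.0075])+off,q,v=.08); print(ctrl.read_tcp_pos(),ctrl.read_contact_force())
effector.gripper_to(0.0); print(ctrl.read_grip_width(),ctrl.read_gripper_force(),ctrl.read_tcp_pos(),ctrl.read_contact_force())
ctrl.move_l(np.array([.5386,-.3995,.13])+off,q,v=.15)
print(ctrl.read_grip_width(),ctrl.read_gripper_force(),ctrl.read_contact_force(),ctrl.read_ft_torque(),ctrl.read_t())
c=snap('wrist'); cv2.imwrite('pics/w2.png',c['pixels']); print(ctrl.read_tcp_pos())
E
```

```text
[ 0.0003 -0.0001  0.0001] [ 0.5376 -0.3993  0.0293] [-179.9911    0.0214    1.1962]
[ 0.538  -0.3989  0.0061] [ 0.6461 -0.2418 -0.3658]
0.25847754412959695 60.75487017631531 [ 0.5394 -0.3999  0.0083] [-0.662  -0.2179  2.8759]
0.25513365149510353 60.11656880378723 [ 0.4886  0.3229 -2.9078] [-0.0421  0.0026  0.0036] 6.4333
[ 0.5375 -0.3987  0.128 ]
```

View pics/w2.png

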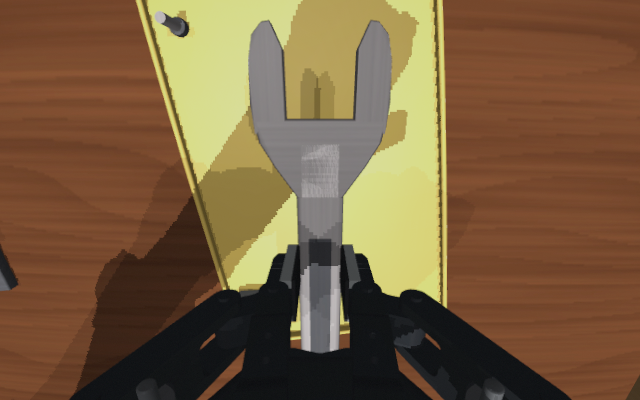

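The spanner is held straight: throat mid (320,120), tips mid (319,21). Now I'll look at the cover from beside it, held spanner and all.

```bash
python3 - <<'E'
from h import *
np.set_printoptions(precision=4,suppress=True)
c=snap('wrist'); p=np.array(ctrl.read_tcp_pos()); Rt=rot(ctrl.read_tool_rot()).as_matrix(); z=p[2]+.0067
for uv in([320,120],[319,21],[286,119],[356,119],[297,200],[343,200]): print(uv,Rt.T@(onz(c,uv,z)-p), bydepth(c,uv)[2]-p[2])
ctrl.move_l(p+[0,0,.08],v=.25)
ctrl.goto([.605,.02,.27],down(np.radians(6)))
c=snap('wrist'); cv2.imwrite('pics/w3.png',c['pixels'])
Z=dict(face=.055,clamp_stud=.08,adjuster=.064,ring_handle=.0935,cover=0)
for k,z in Z.items():
    for r in pinpoint(c,k)[:2]: print(k,np.round(r['uv'],1),round(r['score'],2),onz(c,r['uv'],z),bydepth(c,r['uv']))
print(ctrl.read_t(),ctrl.read_tcp_pos())
np.save('T3.npy',c['T'])
E
```

```text
[320, 120] [ 0.0769  0.0007 -0.0069] 0.006518419670630743
[319, 21] [ 0.1171  0.0002 -0.0071] -0.12328402740675004
[286, 119] [ 0.0773 -0.0149 -0.0069] 0.0053719464696467545
[356, 119] [ 0.0774  0.0172 -0.007 ] 0.006513582237778925
[297, 200] [ 0.0381 -0.0108 -0.0068] 0.004823674005702244
[343, 200] [ 0.0382  0.0123 -0.0068] -0.12184789489166231
face [224.6  19.9] 0.6 [0.4842 0.1773 0.055 ] [0.4934 0.171  0.0838]
clamp_stud [222.9 193.7] 0.8 [ 0.4906 -0.0161  0.08  ] [ 0.4906 -0.0161  0.08  ]
cover [238.5  22. ] 0.84 [0.4845 0.1885 0.    ] [0.507  0.1707 0.0818]
8.8667 [0.6051 0.019  0.2698]
```

View pics/w3.png

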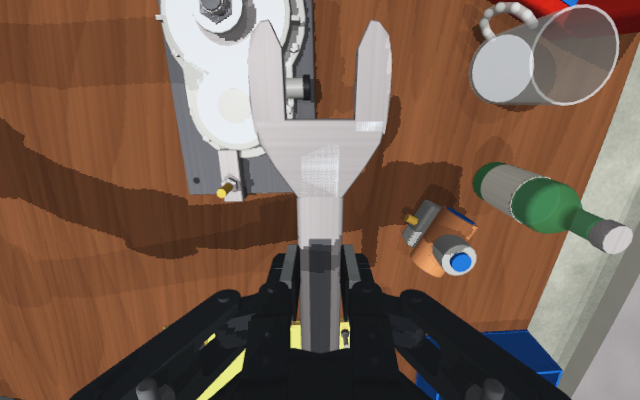

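```bash
python3 - <<'E'
from h import *
np.set_printoptions(precision=4,suppress=True)
ctrl.move_l([.605,.08,.25],down(np.radians(6)),v=.25)
c=snap('wrist'); cv2.imwrite('pics/w4.png',c['pixels']); cv2.imwrite('pics/w4c.png',cv2.resize(c['pixels'][0:290,90:330],None,fx=2,fy=2,interpolation=cv2.INTER_CUBIC))
Z=dict(face=.055,clamp_stud=.08,adjuster=.064,ring_handle=.0935,cover=0)
for k,z in Z.items():
    for r in pinpoint(c,k)[:2]: print(k,np.round(r['uv'],1),round(r['score'],2),onz(c,r['uv'],z),bydepth(c,r['uv']))
print(ctrl.read_t(),ctrl.read_tcp_pos())
# heights
ys,xs=np.mgrid[0:400,0:640]; uv=np.c_[xs.ravel(),ys.ravel()].astype(float)
n=cv2.undistortPoints(uv[:,None],np.array(c['camera_matrix']),np.array(c['dist_coeffs']))[:,0]
z=c['z_map'].ravel(); P=(np.c_[n,np.ones(len(n))]*z[:,None])@c['T'][:3,:3].T+c['T'][:3,3]
np.savez('w4.npz',P=P,T=c['T'],K=c['camera_matrix'],D=c['dist_coeffs'],z=z)
def info(s,m): Q=P[m&(z>0)]; print(s,len(Q),Q.mean(0) if len(Q) else'',(Q.min(0)+Q.max(0))/2 if len(Q) else '',np.ptp(Q,axis=0) if len(Q) else '')
near=np.hypot(P[:,0]-.482,P[:,1]-.183)<.025
info('shaft',near&(P[:,2]>.0975)&(P[:,2]<.103)); 
near=np.hypot(P[:,0]-.49,P[:,1]+.016)<.02
info('stud',near&(P[:,2]>.076)&(P[:,2]<.085))
E
```

```text
face [221.4  77.4] 0.71 [0.4859 0.1809 0.055 ] [0.496  0.1794 0.0858]
clamp_stud [217.6 247.8] 0.87 [ 0.4899 -0.0152  0.08  ] [ 0.4898 -0.0154  0.0796]
adjuster [214.9  73.5] 0.7 [0.4818 0.1837 0.064 ] [0.4937 0.1817 0.0981]
cover [233.7  77. ] 0.9 [0.4836 0.1857 0.    ] [0.5078 0.1811 0.0843]
9.5667 [0.6055 0.0784 0.2503]
shaft 427 [0.4849 0.185  0.0996] [0.4848 0.1851 0.0998] [0.022  0.0218 0.0046]
stud 76 [ 0.4886 -0.0148  0.0795] [ 0.4882 -0.0154  0.079 ] [0.0112 0.0117 0.0057]
```

View pics/w4c.png

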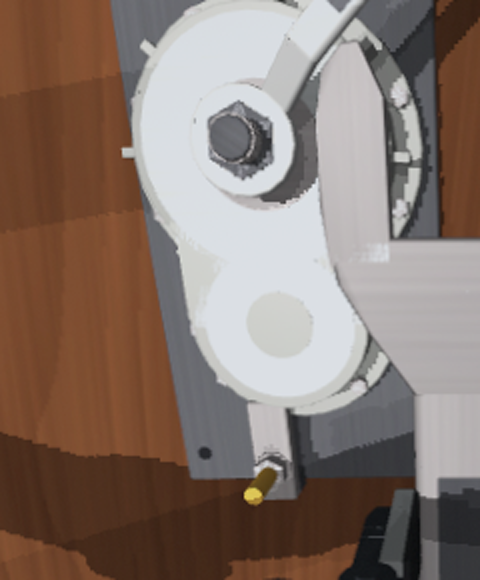

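The shaft end and stud show clearly, and depth gives the shaft at (.4848,.1851) and the stud at (.4886,-.015), so cover yaw is about 7.1°. I'll go in front of the nut and lower.

```bash
cat >> h.py <<'E'
S=np.array([.4848,.1851]); YAW=np.radians(7.1)
def tgt(y,z,x=0.,yaw=None,ox=.096,oy=.0008):
    """tcp for spanner origin at cover (x,y), spanner underside at z over bench"""
    yaw=YAW if yaw is None else yaw
    ex=np.array([np.cos(YAW),np.sin(YAW)]); ey=np.array([-ex[1],ex[0]])
    tx=np.array([np.cos(yaw),np.sin(yaw)]); ty=np.array([-tx[1],tx[0]])
    o=S+x*ex+y*ey; return np.r_[o-ox*ty-oy*tx,z+.003]
def where(ox=.096,oy=.0008):
    p=np.array(ctrl.read_tcp_pos()); Rt=rot(ctrl.read_tool_rot()).as_matrix(); o=p+Rt@[ox,oy,.003]
    ex=np.array([np.cos(YAW),np.sin(YAW)]); ey=np.array([-ex[1],ex[0]]); d=o[:2]-S
    return np.round(np.r_[d@ex,d@ey,o[2]-.055]*1000,1), np.degrees(np.arctan2(Rt[1,1],Rt[0,1])-YAW)
E
python3 - <<'E'
from h import *
np.set_printoptions(precision=4,suppress=True)
q=down(YAW)
ctrl.move_l(tgt(-.062,.2),q,v=.25)
ctrl.move_l(tgt(-.062,.095,.001),q,v=.2)
print(where())
off=mv(tgt(-.062,.085,.0005),q,v=.08); print(off,where())
f0=np.array(ctrl.read_contact_force())
hit=ctrl.move_l(tgt(-.062,.054,.0005)+off,q,v=.03,until_force=4)
print(hit,where(),np.array(ctrl.read_contact_force())-f0)
c=snap('wrist'); cv2.imwrite('pics/w5.png',c['pixels'])
print(ctrl.read_t())
E
```

```text
(array([  2.9, -61.4,  41.1]), np.float64(0.03215448627366536))
[0. 0. 0.] (array([  0.7, -62.1,  30.3]), np.float64(-0.007788257000937414))
True (array([  0.1, -62. ,   0.1]), np.float64(-0.0030355423983052217)) [-0.4417  1.423   7.5322]
12.1417
```

View pics/w5.png

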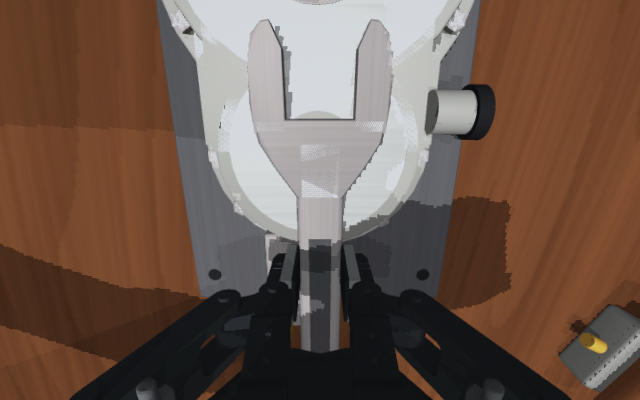

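The spanner lies on the face between the plate holes at (215,274) and (423,274), and it is centred. Now I'll slide it on.

```bash
python3 - <<'E'
from h import *
np.set_printoptions(precision=4,suppress=True)
q=down(YAW)
ctrl.move_l(tgt(-.062,.0562),q,v=.03)
hit=ctrl.move_l(tgt(-.020,.0562),q,v=.06,until_force=12); print(hit,where(),ctrl.read_contact_force())
if not hit:
    hit=ctrl.move_l(tgt(.004,.0562),q,v=.03,until_force=22); print(hit,where(),ctrl.read_contact_force(),ctrl.read_ft_torque())
c=snap('wrist'); cv2.imwrite('pics/w6.png',c['pixels'])
for k in('spanner','adjuster'): print(k,[(np.round(r['uv'],1),r['score']) for r in pinpoint(c,k)[:1]])
print(ctrl.read_t())
E
```

```text
False (array([  0. , -20.4,   1.1]), np.float64(-0.013346742493604442)) [-0.3686 -0.1376 -3.2272]
False (array([-0.2,  2.7,  0.9]), np.float64(-0.058921937761546875)) [-1.0319 -5.139  -1.9613] [-1.0361  0.097   0.0851]
spanner []
adjuster []
14.3583
```

View pics/w6.png

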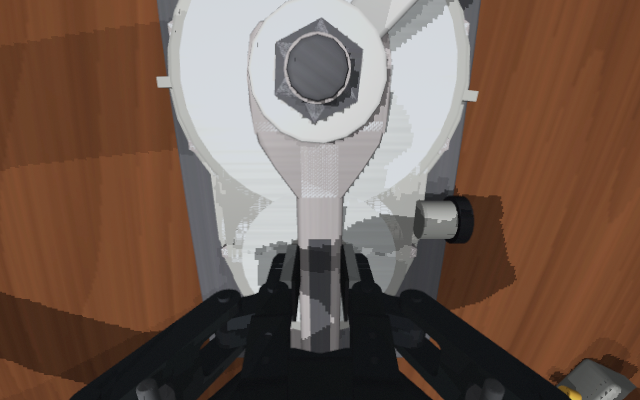

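The jaws are under the ring and around the nut, with the ring centred over the head at (318,68). I'll push home to confirm, lower it flat and release.

```bash
python3 - <<'E'
from h import *
np.set_printoptions(precision=4,suppress=True)
q=down(YAW)
hit=ctrl.move_l(tgt(.010,.0562),q,v=.03,until_force=16); print(hit,where(),ctrl.read_contact_force())
p=np.array(ctrl.read_tcp_pos())
hit=ctrl.move_l(tgt(.0025,.053),q,v=.02,until_force=5); print(hit,where(),ctrl.read_contact_force())
effector.gripper_to(0.7); print(ctrl.read_grip_width(),where(),ctrl.read_contact_force())
p=np.array(ctrl.read_tcp_pos()); ctrl.move_l(p+[0,0,.10],q,v=.2)
# back off a little so the wrist camera sees nut and handle
ey=np.array([-np.sin(YAW),np.cos(YAW),0]); ctrl.move_l(p+[0,0,.16]-.03*ey,q,v=.2)
c=snap('wrist'); cv2.imwrite('pics/w7.png',c['pixels'])
for k,z in dict(spanner=.055,spanner_handle=.06,clamp_stud=.08,ring_handle=.0935,adjuster=.064).items():
    for r in pinpoint(c,k)[:1]: print(k,np.round(r['uv'],1),round(r['score'],2),onz(c,r['uv'],z),bydepth(c,r['uv']))
c=snap('top');
for r in pinpoint(c,'ring_handle')[:1]: print('top ring',r['uv'],onz(c,r['uv'],.0935))
print(ctrl.read_t())
E
```

```text
False (array([-0.1,  3.1,  0. ]), np.float64(-0.23403413242733037)) [  0.0537 -12.7392  -0.5397]
True (array([-0.5,  2.4, -0.5]), np.float64(-0.22673026045381647)) [-0.6238 -1.3644  2.2622]
0.6972775882874443 (array([-3.1,  0.3, -2.5]), np.float64(-0.257587528398966)) [-0.0109  0.065  -0.2624]
spanner_handle [325.3 155.4] 0.92 [0.4979 0.0916 0.06  ] [0.4977 0.0924 0.0651]
clamp_stud [305.3 252.2] 0.96 [ 0.4892 -0.0129  0.08  ] [ 0.4892 -0.0133  0.0793]
adjuster [324.4  57.5] 0.92 [0.485  0.1834 0.064 ] [0.4852 0.1783 0.0996]
top ring [196.6, 190.1] [0.5761 0.3093 0.0935]
16.925
```

View pics/w7.png

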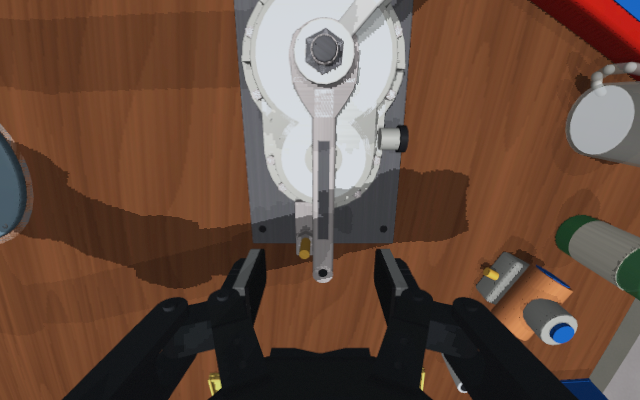

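The spanner is fully on. Its handle (hole at (322,273)) lies on the +x side of the stud at (305,252). Next I'll check the toolbox clearance, choose the wrist branch and go above the ring handle.

```bash
cat >> h.py <<'E'
def cloud(c):
    ys,xs=np.mgrid[0:400,0:640]; uv=np.c_[xs.ravel(),ys.ravel()].astype(float)
    n=cv2.undistortPoints(uv[:,None],np.array(c['camera_matrix']),np.array(c['dist_coeffs']))[:,0]
    z=c['z_map'].ravel(); P=(np.c_[n,np.ones(len(n))]*z[:,None])@c['T'][:3,:3].T+c['T'][:3,3]
    return P[z>0]
def ringang(c):
    P=cloud(c); d=P[:,:2]-S; r=np.hypot(*d.T); a=np.degrees(np.arctan2(d[:,1],d[:,0]))
    m=(r>.08)&(r<.19)&(P[:,2]>.092)&(P[:,2]<.104)&(a>-40)&(a<80)
    return np.median(a[m]), np.ptp(a[m]), m.sum(), np.median(P[m,2])
def rp(a,z,r=.15): a=np.radians(a); return np.r_[S+r*np.array([np.cos(a),np.sin(a)]),z]
E
python3 - <<'E'
from h import *
np.set_printoptions(precision=3,suppress=True)
c=snap('top'); P=cloud(c); print('top ring',ringang(c))
for x in np.arange(.54,.76,.04): print(round(x,2),[round(float(P[(abs(P[:,0]-x)<.02)&(abs(P[:,1]-y)<.02),2].max()),3) for y in np.arange(.1,.44,.04)])
for s in(0,180):
    print(s,[ctrl.inverse_kinematics(rp(a,.08),down(np.radians(a-90+s))) for a in(54,30,5)])
E
```

```text
top ring (np.float64(53.78414822134317), np.float64(11.342251140308178), np.int64(250), np.float64(0.09857487677976462))Traceback (most recent call last):
  File "<stdin>", line 4, in <module>
    return umr_maximum(a, axis, None, out, keepdims, initial, where)
ValueError: zero-size array to reduction operation maximum which has no identity
```

```bash
python3 - <<'E'
from h import *
np.set_printoptions(precision=3,suppress=True)
c=snap('top'); P=cloud(c)
for x in np.arange(.54,.76,.04): print(round(x,2),[round(float(P[(abs(P[:,0]-x)<.02)&(abs(P[:,1]-y)<.02),2].max(initial=-1)),3) for y in np.arange(.1,.44,.04)])
for s in(0,180):
    print(s,[ctrl.inverse_kinematics(rp(a,.08),down(np.radians(a-90+s))) for a in(54,30,5)])
E
```

```text
0.54 [0.562, -1.0, 0.06, 0.102, 0.106, 0.106, 0.019, 0.009, 0.007]
0.58 [-1.0, -1.0, -1.0, 0.017, 0.095, 0.103, 0.103, 0.009, 0.008]
0.62 [-1.0, -1.0, -1.0, 0.007, 0.01, 0.007, 0.103, 0.008, 0.009]
0.66 [0.005, 0.007, 0.006, 0.006, 0.008, 0.051, 0.047, 0.007, 0.008]
0.7 [0.007, 0.008, 0.008, 0.006, 0.05, 0.062, 0.053, 0.051, 0.052]
0.74 [0.006, 0.007, 0.006, 0.008, 0.055, 0.063, 0.063, 0.062, 0.061]
0 [array([-0.176,  0.599, -0.497,  1.685,  0.339,  0.944, -1.43 ]), array([-0.155,  0.611, -0.411,  1.641,  0.286,  0.949, -1.714]), array([-0.131,  0.589, -0.31 ,  1.653,  0.213,  0.932, -2.003])]
180 [array([ 0.077,  0.724, -0.865,  1.673,  0.623,  1.043,  1.521]), array([ 0.107,  0.722, -0.791,  1.628,  0.576,  1.04 ,  1.234]), array([ 0.152,  0.684, -0.707,  1.638,  0.506,  1.01 ,  0.938])]
```

Everything around the arc is at most 63 mm high, so it is clear. I'll grip the ring handle and swing it.

```bash
python3 - <<'E'
from h import *
np.set_printoptions(precision=4,suppress=True)
A=54.0; q=down(np.radians(A-90))
effector.gripper_to(0.6)
ctrl.goto(rp(A,.19),q)
c=snap('wrist'); print(ringang(c))
a=ringang(c)[0]; A=a if abs(a-54)<2 else A; q=down(np.radians(A-90))
off=mv(rp(A,.125),q,v=.15); ctrl.move_l(rp(A,.082)+off,q,v=.08); print(ctrl.read_contact_force(),ctrl.read_tcp_pos())
effector.gripper_to(0.0); print(ctrl.read_grip_width(),ctrl.read_gripper_force(),ctrl.read_contact_force(),ctrl.read_t())
for b in np.linspace(A,5.5,10)[1:]:
    ctrl.move_l(rp(b,.082),down(np.radians(b-90)),v=.08)
    p=np.array(ctrl.read_tcp_pos())[:2]-S; print(round(b,1),np.degrees(np.arctan2(p[1],p[0])),np.hypot(*p),np.array(ctrl.read_contact_force()))
print(ctrl.read_t(),ctrl.read_grip_width())
E
```

```text
(np.float64(53.03822499008522), np.float64(12.109158125674917), np.int64(2356), np.float64(0.09826758122954767))
[-0.1313 -0.5479 -0.1205] [0.5749 0.305  0.0817]
0.19525840766386673 60.12960076332092 [0.249  0.9436 0.7454] 20.1167
47.8 47.69682946101531 0.1505348334685931 [0.682  1.0629 1.3046]
42.5 42.50357641406705 0.1503690732880805 [0.5179 1.3515 1.7057]
37.2 37.204831994625664 0.15020221938565187 [0.466  1.2955 1.5561]
31.9 31.89693772374306 0.15003542036199913 [0.1991 0.7641 2.3911]
26.6 26.61151121708071 0.14991497921087146 [0.8589 0.2871 2.3196]
21.3 21.319995198032217 0.14976234869921343 [0.3204 0.1685 1.2059]
16.1 16.029991674883032 0.1497094906877149 [-0.1254  0.6806  2.6641]
10.8 10.75392555747395 0.14960604482097897 [-0.8672 -0.1912  1.9093]
5.5 5.4597203113302655 0.14953831752546826 [-0.8981  0.6626  1.8923]
23.0417 0.18790025126117124
```

```bash
python3 - <<'E'
from h import *
np.set_printoptions(precision=4,suppress=True)
effector.gripper_to(0.6); print(ctrl.read_grip_width(),ctrl.read_contact_force())
p=np.array(ctrl.read_tcp_pos()); ctrl.move_l(p+[0,0,.12],v=.2)
ctrl.goto(tgt(-.16,.25,.02),down(YAW))
c=snap('wrist'); cv2.imwrite('pics/w8.png',c['pixels']); print('ring',ringang(c))
P=cloud(c); d=P[:,:2]-S; ex=np.array([np.cos(YAW),np.sin(YAW)]); ey=np.array([-ex[1],ex[0]]); X=d@ex; Y=d@ey
for y in (-.1,-.12,-.14,-.2,-.22):
    m=(abs(Y-y)<.006)&(abs(P[:,2]-.065)<.0035)&(abs(X)<.035 if y>-.16 else (X>-.013)&(X<.045)); print(y,X[m].mean() if m.any() else None,np.ptp(X[m]) if m.any() else '',m.sum())
m=(Y<-.2)&(abs(X)<.04)&(abs(P[:,2]-.065)<.0035); print('handle end y',Y[m].min() if m.any() else None)
print(ctrl.read_t())
E
```

```text
return _methods._mean(a, axis=axis, dtype=dtype,
  ret = ret.dtype.type(ret / rcount)
Traceback (most recent call last):
  File "h.py", line 57, in ringang
    return np.median(a[m]), np.ptp(a[m]), m.sum(), np.median(P[m,2])
                            ~~~~~~^^^^^^
ValueError: zero-size array to reduction operation maximum which has no identity
```

View pics/w8.png

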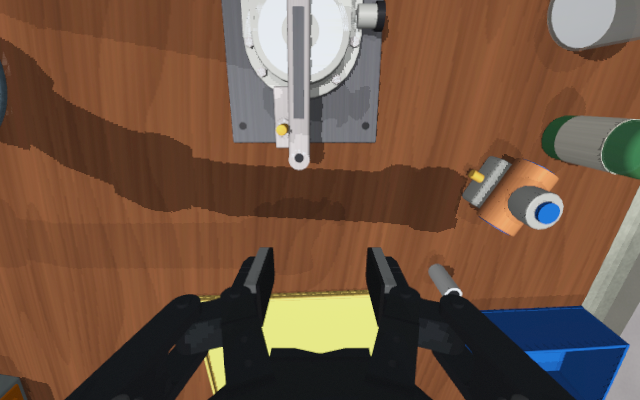

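The handle is touching the stud (stud at (283,129), handle end at (299,158)). I'll move forward and measure both spanners.

```bash
python3 - <<'E'
from h import *
np.set_printoptions(precision=4,suppress=True)
ctrl.move_l(tgt(-.02,.27,.06),down(YAW),v=.25)
c=snap('wrist'); cv2.imwrite('pics/w9.png',c['pixels']); print('ring',ringang(c))
P=cloud(c); d=P[:,:2]-S; ex=np.array([np.cos(YAW),np.sin(YAW)]); ey=np.array([-ex[1],ex[0]]); X=d@ex; Y=d@ey
m=(Y<-.07)&(Y>-.235)&(X>-.02)&(X<.05)&(abs(P[:,2]-.065)<.0035)
yy=np.arange(-.23,-.07,.02); mid=[]
for y in yy:
    k=m&(abs(Y-y)<.004); mid.append((X[k].min()+X[k].max())/2 if k.sum()>5 else np.nan); print(round(y,2),mid[-1],np.ptp(X[k]) if k.sum() else '')
mid=np.array(mid);g=~np.isnan(mid); f=np.polyfit(yy[g],mid[g],1); print('tilt deg',np.degrees(np.arctan(f[0])),'x at y=0',f[1])
m=(Y<-.2)&(X>-.012)&(X<.04)&(abs(P[:,2]-.065)<.0035); print('end y',Y[m].min() if m.any() else None)
n=(np.hypot(*d.T)<.02)&(P[:,2]>.0975)&(P[:,2]<.103); print('shaft',(P[n].min(0)+P[n].max(0))/2-np.r_[S,0])
print(ctrl.read_t())
E
```

```text
ring (np.float64(5.146607124034312), np.float64(11.436993244376055), np.int64(2026), np.float64(0.0985513017568366))
-0.23 0.0013573237235486204 0.012216857457318667
-0.21 -0.0037650009304307152 0.022036368404808347
-0.19 -0.005581698018898712 0.027018712087657687
-0.17 -0.0036749645083538314 0.02291091934674558
-0.15 -0.0033720007613717304 0.02398236621415359
-0.13 -0.0032844911488990785 0.023001947698849085
-0.11 -0.0024041140980793204 0.02300713438418977
-0.09 -0.0018911047496484182 0.02327511036432047
tilt deg -0.29807112792086876 x at y=0 -0.003659385434720582
end y -0.2457662098528815
shaft [-0.0005  0.0006  0.0999]
26.8417
```

View pics/w9.png

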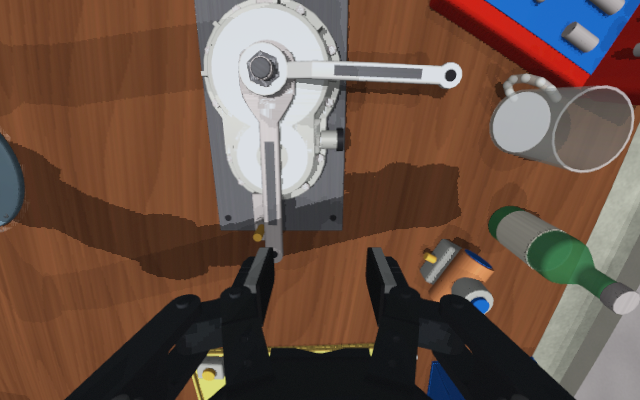

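The picture shows the ring handle swung to about cover +x, with its end at (450,75). The open spanner is seated with its handle against the stud. Relative turn is about 0.8 rad, so I'll hand in.

```bash
python3 -c "
from h import *
print(workorder.job_done())"
```

```text
the job is handed in; nothing more can be done
None
```

I handed in the job at about 27 s: the open-ended spanner is fully on the adjuster nut with its handle against the stud, and I swung the lock nut clockwise to an estimated 0.80–0.87 rad with the adjuster held, then let go of both spanners; the verdict was not shown.

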